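# Run down the wing screw of a clock-plate clamp

### The job

The brass clock plate lies loose on the bed of the green clamp stand: tighten the stand's wing screw clockwise (seen from above) until the foot clamps the plate and the screw will turn no further. Push the wings round from one side with stroke after stroke of the closed fingertips, never taking the wing screw between the fingers; do not shift the plate, leave everything else lying where it is, and finish clear of everything.

Things in the scene. Friction and masses are not known exactly. Their poses are not given: they have to be found in the camera images.
- holder: Green clamp stand screwed to the shelf, fixed. Origin on the shelf below the screw axis; z up; x from the screw to the back post. Base 134 mm (x -50 to +84) x 96 x 14 high; bed top at height 50; bridge from post to screw, top at height 91.
- post_top (a point): Centre of the top of the stand's back post, 61 mm from the screw axis along the holder's x, height 125 mm. The post is 30 (x) x 36 (y) mm and its front face is 14 mm beyond the wings' sweep, so a finger cannot circle the screw: there is free room only in front (-x) and at the sides.
- wing_screw: Steel wing screw. Origin on its vertical axis at mid-height of the wings (120 mm above the shelf at turn 0); x along the wings, z up; its x is the holder's x at turn 0. Two opposite upright wings 5 mm thick, round ends, reaching 32 mm from the axis, 11 mm above and below the origin; hub radius 8.5 mm. Clockwise from above lowers it, 4 mm a turn.
- turn (a joint): Rotation of the wing screw in rad, growing clockwise seen from above (tightening), over several half turns; it starts between 0 and 2.4. The foot meets the plate at about 7.4, and the screw comes to a hard stop, tight, at 8.0. It turns loosely (1 to 2 N at a wing) and stays where it is left.
- foot: Round steel clamp foot, 22 mm across, at the lower end of the screw, under the bridge. Origin at the centre of its underside; it is 5 mm above the plate when turn is 0.
- plate: Loose brass clock plate 56 (x) x 80 (y) x 4 mm lying flat on the bed under the foot, about 150 g. Origin at the centre of its underside.
- pinion: brass toothed wheel lying flat, 58 across, hub and steel arbor 38 high; sizes in mm; bystander, loose. Origin on its underside.
- dial: white porcelain disc, 90 across, 6 thick, lying face up; sizes in mm; bystander, loose. Origin on its underside.
- clock_hand: dark steel clock hand lying flat, about 85 long, 4 thick; sizes in mm; bystander, loose. Origin on its underside.
- finial: turned walnut finial standing upright, 38 across, 68 high; sizes in mm; bystander, loose. Origin on its underside.
- loupe: black eye loupe standing, 36 across, 31 high; sizes in mm; bystander, loose. Origin on its underside.
- pin_tray: small open steel tray 70 x 50 x 18; sizes in mm; bystander, loose. Origin on its underside.
- driver: screwdriver with wooden handle, 150 long, lying; sizes in mm; bystander, loose. Origin on the shelf below its middle.
Not all that is in view belongs to the job. Several things have the shape of the plate; the one meant has the colours described above. Of the things that look like the holder, the smaller one is meant.

How it is judged:
By the outcome, as a careful person would: the job done as asked, in the order asked, and still so for the second after the job is handed in, with the robot touching nothing.
It also fails if it takes over 64 s, if anything falls off the work surface, if the arm or the gripper's body presses on something with over 40 N, if the wrist force passes 120 N, or if a joint passes its speed limit or range.

### The arm

A 6-joint arm with a two-finger parallel gripper is mounted at the origin on the work surface. World frame = base frame: x ahead of the robot, y to its left, z up, the work surface at z = 0. Lengths are in m, angles in rad, forces in N, time in s.
With the tool pointing down it reaches from about 0.3 to 0.85 m from the base axis. Payload 5.4 kg.
Tool frame: the origin (TCP) lies midway between the tips of the shut fingers; the grasp point (between the pads) lies 19 mm behind it; z points along the fingers, y is the line along which they close (so a half turn about z gives the same grasp; the last joint's range is limited). The gripper opens to 85 mm and grips with 20 to 120 N. Pads are 22 mm wide; open, the fingers measure 114 mm over their backs; the gripper's body (76 mm by 85 mm) begins 54 mm behind the grasp point. The pads swing forward as they close: fully open they stand 13 mm farther back than shut.
Start: joints at [1.047, 0.158, 1.597, -0, 1.386, -0.21], TCP at [0.177, 0.547, 0.231] pointing down, gripper open.
Joint ranges: [-2.91, 2.91], [-0.94, 2.29], [0.18, 2.7], [-1.29, 4.43], [0.17, 2.64], [-3, 3]. Speed limits (rad/s): [2.57, 2.57, 3.14, 3.14, 3.14, 3.14].

### API

Orientations are given as [roll, pitch, yaw] about the fixed x, y, z axes, in that order (R = Rz(yaw) Ry(pitch) Rx(roll)).
In Python, from station import arm, imaging gives the robot as it stands.
- The arm moves only by the tool send_rows, never from a script. Its arguments are lists of equal length, an entry for each row: "translation": the shift along the tool's x, y, z as a fraction of full scale, a list of three; "delta_rot": the turn, a rotation vector about the tool's x, y, z as a fraction of full scale, a list of three. In form: {"translation": [[x, y, z], ...], "delta_rot": [[ax, ay, az], ...]}. A call has 1 to 8 rows; each row is the pose to reach, as a shift and turn from the pose commanded when the call began, along the tool's axes at that moment; what a row does not reach only later rows make up. Full scale, the value 1, is 0.2 m for a shift and 0.5 rad for a turn. A row lasts 1/8 s, in which the tool goes at most 62.5 mm and 10.7 degrees, less where a joint would pass 70% of its speed; a pose out of reach is approached as far as the arm can. A call with a number of a shift or a turn outside -1 to 1 is refused whole. A call with a gripper value outside its range is refused whole. "jaw" is the closure, from 0 (fully open) to 1 (shut), set as the call begins (left out, the last holds). The fingers move at their own pace and stop on an object; the grip force is fixed at half the most. Time passes only in rows, so rows that repeat a pose let the fingers close. It gives the time, the measured TCP pose, the force, the opening and the grip force at its end, in the units of the state.
- arm.observe(): the state, without advancing time (a new reading comes with each control period).
- imaging.get_image(name): name is "scene" or "top" or "wrist"; returns (picture, depth): 400x640x3 uint8, blue, green, red; 400x640 float32, m along the optical axis (not along the pixel's ray), 0 where there is no reading.
- imaging.calibration(name): a dict with "intrinsics" (3x3 intrinsics, pixels), "k1" (the pictures are not rectified: a ray, as slopes to the right and down, at radius r is drawn at 1 + k1 r^2 times it, then the intrinsics apply), "R" (3x3) and "t" (3): a world point X has camera coordinates R X + t. Camera axes: x right, y down, z forward; pixel columns grow to the right and rows downward; lengths in m; the calibration is good to about 2 mm. A picture is of the moment at which its call begins: read the wrist's pose just before it. calibration takes no time and is no camera call; for the wrist camera it gives the pose at the moment of the call.
- arm.hand_in(): hands the job in; it is judged then, once.
The state is a dict: "t": time; "q": joint angles; "joint_vel": joint speeds; "joint_torque": joint torques, N m; "eef_pos": TCP position; "ee_rot": TCP orientation; "ft_force": force on the tool from outside, world axes, zero at the start; "torque": the same for the moment, N m; "width": opening from 0.0 (shut) to 1.0 (fully open); "finger_force": force on a finger pad.
Only numpy, scipy, OpenCV 4.12 (cv2) and the standard library are available. Lean on these libraries where they do the work, as an engineer would, in place of code of your own. Each camera call takes 0.05 s, during which the arm holds its last target. There are 200 camera calls.

## Working session

There is one attempt and no reset: what is moved stays moved. The work goes in short steps, Python scripts to look and compute and a tool call to move; the robot and the scene stay as the last step left them, time stands still between calls to the robot, and variables do not carry over. Pictures are saved under pics/ and viewed, at most 10 in all, crops included, and the job is handed in when it is done.

Besides the shell and the picture viewer there is one more tool, called after "Call:" as name(argument=value, ...), one argument or row to a line, values as JSON. send_rows: Moves the arm, as the interface text tells. Shift numbers are shares of 0.2 m and turn numbers shares of 0.5 rad, none past 1 either way. Its arguments: {"type":"object","properties":{"translation":{"type":"array"},"delta_rot":{"type":"array"},"jaw":{"type":"number"}},"required":["translation","delta_rot"]}

```bash
mkdir -p pics; ls; cat > h.py <<'E'
import numpy as np, cv2
from station import arm, imaging
def ray(name,u,v,c=None):
    c=c or imaging.calibration(name);K=np.array(c["intrinsics"]);k1=c["k1"]
    d=np.array([[[u,v]]],float)
    s=cv2.undistortPoints(d,K,np.array([k1,0,0,0.]))[0,0]
    R=np.array(c["R"]);t=np.array(c["t"])
    return -R.T@t, R.T@np.array([s[0],s[1],1.])
def atz(name,u,v,z,c=None):
    o,d=ray(name,u,v,c);return o+d*(z-o[2])/d[2]
def cloud(name,D,c=None):
    c=c or imaging.calibration(name);K=np.array(c["intrinsics"])
    v,u=np.mgrid[:400,:640]
    s=cv2.undistortPoints(np.stack([u,v],-1).reshape(-1,1,2).astype(float),K,np.array([c["k1"],0,0,0.])).reshape(400,640,2)
    P=np.dstack([s,np.ones((400,640))])*D[...,None]
    return (P-np.array(c["t"]))@np.array(c["R"])
E
python3 - <<'E'
from h import *
for n in("scene","top"):
    im,D=imaging.get_image(n);cv2.imwrite(f"pics/{n}0.png",im);np.save(f"{n}0.npy",D)
print(arm.observe())
E
```

```text
pics
{'t': 0.1, 'q': array([ 1.04688421e+00,  1.58990591e-01,  1.59809958e+00, -1.32228299e-05,
        1.38618577e+00, -2.10105049e-01]), 'joint_vel': array([ 0.00076742, -0.00129484, -0.00170211,  0.00040054, -0.00170433,
       -0.00022863]), 'joint_torque': array([-1.25189413e-04, -3.96995544e+01, -3.32336426e+01, -2.51532483e-04,
        4.20876531e-03, -2.29025767e-05]), 'eef_pos': array([0.17724591, 0.54643889, 0.23041615]), 'ee_rot': array([-3.13994368e+00, -3.38361255e-04,  2.82778775e+00]), 'ft_force': array([ 0.15500988, -0.41217985, -0.03519538]), 'torque': array([ 0.02999619, -0.03945029,  0.01341696]), 'finger_force': 0.0, 'width': 1.002164845701127}
```

View pics/scene0.png

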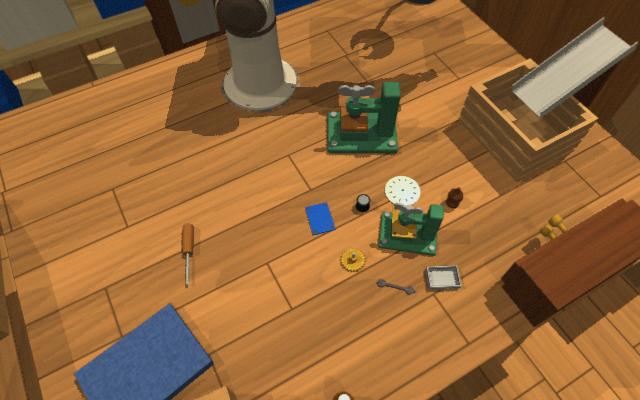

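View pics/top0.png

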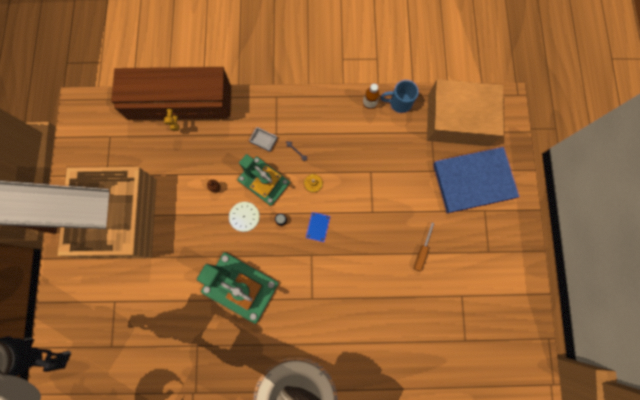

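The target is the smaller stand with the brass plate, at scene (410,230) and top (263,180). The larger one with a copper plate is a decoy. Next I measure the stand.

```bash
python3 - <<'E'
from h import *
for n,(u0,u1,v0,v1) in {"scene":(370,455,185,265),"top":(228,298,145,212)}.items():
    im=cv2.imread(f"pics/{n}0.png");D=np.load(f"{n}0.npy");P=cloud(n,D)
    hsv=cv2.cvtColor(im,cv2.COLOR_BGR2HSV)
    m=np.zeros((400,640),bool);m[v0:v1,u0:u1]=1
    g=m&(hsv[...,0]>60)&(hsv[...,0]<95)&(hsv[...,1]>90)&(D>0)
    q=P[g];print(n,len(q),q.min(0),q.max(0))
    base=q[(q[:,2]<.025)];
    r=cv2.minAreaRect(base[:,:2].astype(np.float32)*1000);print("base rect",r,len(base))
    t=q[(q[:,2]>.112)&(q[:,2]<.14)];print("post top",t.mean(0),len(t),cv2.minAreaRect(t[:,:2].astype(np.float32)*1000))
    s=m&(hsv[...,1]<70)&(D>0)&(P[...,2]>.085)&(P[...,2]<.145);w=P[s];print("wing",len(w),w.mean(0) if len(w) else 0, cv2.minAreaRect(w[:,:2].astype(np.float32)*1000) if len(w)>3 else 0)
    cr=im[v0:v1,u0:u1];cv2.imwrite(f"pics/{n}_crop.png",cv2.resize(cr,None,fx=5,fy=5,interpolation=cv2.INTER_CUBIC))
a=cv2.imread("pics/scene_crop.png");b=cv2.imread("pics/top_crop.png");h=max(a.shape[0],b.shape[0])
p=lambda x:cv2.copyMakeBorder(x,0,h-x.shape[0],0,0,cv2.BORDER_CONSTANT)
cv2.imwrite("pics/both.png",np.hstack([p(a),p(b)]))
E
```

```text
scene 1698 [0.55542091 0.01194065 0.00338038] [0.70331171 0.14205455 0.13048349]
base rect ((630.1450805664062, 88.67588806152344), (130.62057495117188, 92.1893081665039), 51.07661437988281) 908
post top [0.65747796 0.12083835 0.1245352 ] 219 ((655.7251586914062, 122.41676330566406), (28.11905288696289, 33.619361877441406), 51.25048065185547)
wing 197 [0.61763255 0.07612116 0.12167187] ((616.9273681640625, 76.40138244628906), (60.6524543762207, 13.748290061950684), 36.21010971069336)
top 491 [0.56621278 0.02109703 0.00703385] [0.68832555 0.15289224 0.12928606]
base rect ((626.0352172851562, 88.76528930664062), (124.57990264892578, 86.85120391845703), 51.32550811767578) 258
post top [0.65047786 0.12208444 0.12315727] 111 ((652.1276245117188, 123.75841522216797), (27.79292106628418, 29.617219924926758), 48.16889190673828)
wing 104 [0.62274856 0.08133852 0.11304772] ((624.466796875, 81.54069519042969), (76.975830078125, 17.571598052978516), 44.87501907348633)
```

View pics/both.png

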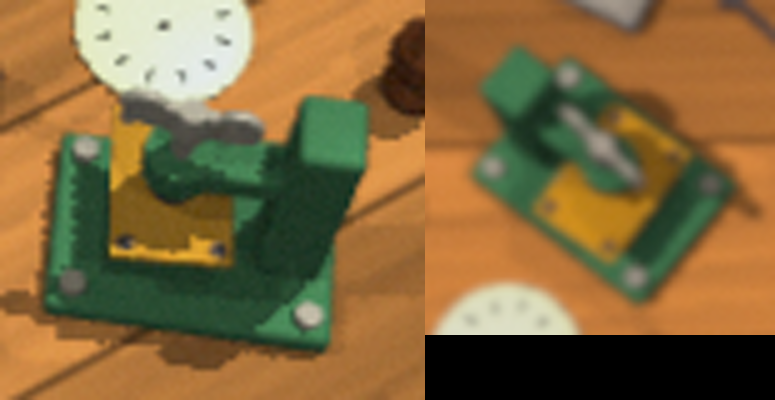

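Screw axis is about (0.617, 0.076), holder yaw about 51°. Base centre, post top and wing centroid all agree on this. The turn starts at about 0.2. I'll move to a hover above it with the fingers shut.

Call:
send_rows(
  translation=[
    [-0.24, -0.13, -0.05],
    [-0.48, -0.26, -0.1],
    [-0.72, -0.39, -0.15],
    [-0.94, -0.52, -0.2],
  ],
  delta_rot=[
    [0, 0, 0],
    [0, 0, 0],
    [0, 0, 0],
    [0, 0, 0],
  ],
  jaw=1,
)

```text
t: 0.6
eef_pos: [0.325, 0.3884, 0.2712]
ee_rot: [-3.141, -0.0, 2.828]
ft_force: [1.3, 0.3, -1.1]
width: 0.144
finger_force: 0.0
```

Call:
send_rows(
  translation=[
    [-0.24, -0.13, 0],
    [-0.48, -0.26, 0],
    [-0.72, -0.39, 0],
    [-0.94, -0.52, 0],
  ],
  delta_rot=[
    [0, 0, 0],
    [0, 0, 0],
    [0, 0, 0],
    [0, 0, 0],
  ],
)

```text
t: 1.1
eef_pos: [0.4718, 0.2314, 0.2709]
ee_rot: [-3.141, -0.001, 2.827]
ft_force: [0.8, 0.5, 1.3]
width: 0.002
finger_force: 0.0
```

Call:
send_rows(
  translation=[
    [-0.24, -0.13, 0],
    [-0.48, -0.26, 0],
    [-0.65, -0.39, 0],
    [-0.75, -0.52, 0],
    [-0.75, -0.52, 0],
    [-0.75, -0.52, 0],
  ],
  delta_rot=[
    [0, 0, 0.2],
    [0, 0, 0.4],
    [0, 0, 0.6],
    [0, 0, 0.734],
    [0, 0, 0.734],
    [0, 0, 0.734],
  ],
)

```text
t: 1.85
eef_pos: [0.5811, 0.0884, 0.2709]
ee_rot: [-3.141, -0.001, 2.462]
ft_force: [0.0, -1.1, -0.6]
width: 0.001
finger_force: 0.0
```

```bash
python3 - <<'E'
from h import *
s=arm.observe();c=imaging.calibration("wrist");im,D=imaging.get_image("wrist");cv2.imwrite("pics/w1.png",im)
np.save("w1.npy",D);np.savez("w1c.npz",**{k:np.array(v) for k,v in c.items()})
print({k:s[k] for k in("t","q","eef_pos","ee_rot","width")})
print(-np.array(c["R"]).T@np.array(c["t"]))
E
```

```text
{'t': 1.85, 'q': array([-5.47675468e-02,  1.67868384e-01,  1.50815824e+00,  5.17902027e-04,
        1.46653562e+00, -9.45656152e-01]), 'eef_pos': array([0.58106417, 0.08838227, 0.27091858]), 'ee_rot': array([-3.14144286e+00, -1.08764019e-03,  2.46163070e+00]), 'width': 0.0007795408701392571}
[0.52443271 0.13419599 0.41378943]
```

View pics/w1.png

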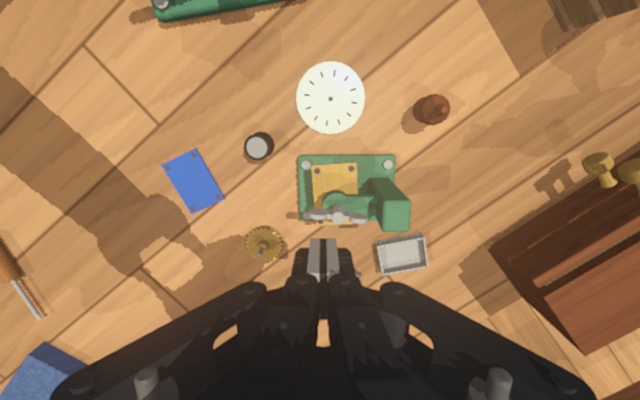

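The wrist view shows the stand around (350,190), the wings around (330,213) and the closed tips at (322,250). From the point cloud I'll take the wing angle and the fingertip size.

```bash
python3 - <<'E'
from h import *
im=cv2.imread("pics/w1.png");D=np.load("w1.npy");c={k:v for k,v in np.load("w1c.npz").items()};c["k1"]=float(c["k1"])
P=cloud("wrist",D,c)
hsv=cv2.cvtColor(im,cv2.COLOR_BGR2HSV)
g=(hsv[...,0]>60)&(hsv[...,0]<95)&(hsv[...,1]>90)&(D>0);g[:140]=0;g[240:]=0;g[:,:285]=0;g[:,420:]=0
q=P[g];b=q[q[:,2]<.025];print("base",cv2.minAreaRect(b[:,:2].astype(np.float32)*1000))
t=q[(q[:,2]>.117)&(q[:,2]<.135)];print("post",cv2.minAreaRect(t[:,:2].astype(np.float32)*1000),t.mean(0))
m=np.zeros((400,640),bool);m[198:234,295:372]=1
m&=(hsv[...,1]<80)&(P[...,2]>.1)&(P[...,2]<.145)
w=P[m];print("wing",len(w),w.mean(0),w.min(0),w.max(0),cv2.minAreaRect(w[:,:2].astype(np.float32)*1000))
tp=w[w[:,2]>.122];print("wingtop",len(tp),cv2.minAreaRect(tp[:,:2].astype(np.float32)*1000),cv2.fitLine(tp[:,:2].astype(np.float32),cv2.DIST_L2,0,.01,.01).ravel())
# fingers
f=np.zeros((400,640),bool);f[230:330,280:365]=1;f&=(D>0)&(P[...,2]>.2)
T=np.array([0.58106,.08838,.27092]);y=2.4616
F=P[f]-T;tx=F[:,0]*np.cos(y)+F[:,1]*np.sin(y);ty=F[:,0]*np.sin(y)-F[:,1]*np.cos(y)
for z0 in np.arange(-.01,.07,.01):
    k=(F[:,2]>=z0)&(F[:,2]<z0+.01)
    if k.sum():print(round(z0,2),k.sum(),np.percentile(tx[k],[1,99]),np.percentile(ty[k],[1,99]))
cv2.imwrite("pics/w1c.png",cv2.resize(im[140:300,270:430],None,fx=3.7,fy=3.7,interpolation=cv2.INTER_CUBIC))
E
```

```text
base ((0.0, 0.0), (0.0, 0.0), 0.0)
post ((0.0, 0.0), (0.0, 0.0), 0.0) [nan nan nan]
wing 681 [0.61504563 0.07932223 0.12339279] [0.59278656 0.0546038  0.1081619 ] [0.6394363  0.10183427 0.13238206] ((615.7814331054688, 79.02283477783203), (62.849647521972656, 14.722681045532227), 37.549652099609375)
wingtop 449 ((616.27978515625, 78.58651733398438), (62.37087631225586, 13.473158836364746), 52.518558502197266) [0.708305   0.7059065  0.6157387  0.07862628]
0.0 192 [0.0057071  0.01092188] [-0.01208176  0.01179822]
0.01 513 [0.00581893 0.01099529] [-0.01354474  0.0129666 ]
0.02 674 [0.00562007 0.01114364] [-0.01359872  0.01316267]
0.03 815 [-0.010924    0.01133715] [-0.01241028  0.01176737]
0.04 1311 [-0.007429    0.01332778] [-0.01605635  0.01381401]
0.05 1147 [0.00726914 0.01229436] [-0.01449072  0.01381577]
0.06 720 [0.00677325 0.01715144] [-0.01263491  0.01208577]<stdin>:7: RuntimeWarning: Mean of empty slice.
  ret = um.true_divide(
```

View pics/w1c.png

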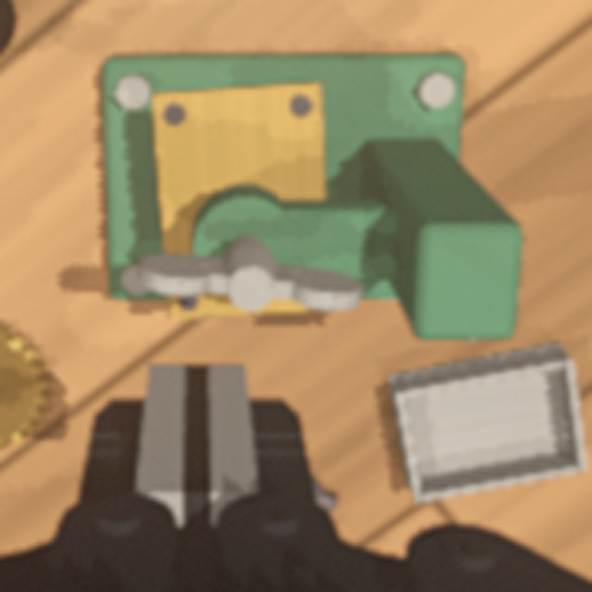

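```bash
python3 - <<'E'
from h import *
c={k:v for k,v in np.load("w1c.npz").items()};c["k1"]=float(c["k1"])
A=lambda x,y,z:atz("wrist",270+x/3.7,140+y/3.7,z,c)
h=A(250,290,.131);l=A(140,264,.131);r=A(355,285,.131)
print("hub",h,"L",l,"R",r,np.degrees(np.arctan2(*(r-l)[1::-1])))
po=[A(*p,.125) for p in((420,228),(517,228),(510,335),(418,335))]
print("post",np.mean(po,0),np.degrees(np.arctan2(*(po[1]-po[0])[1::-1])))
bo=[A(*p,.014) for p in((105,55),(462,55))];print("base edge",bo,np.degrees(np.arctan2(*(bo[1]-bo[0])[1::-1])))
E
```

```text
hub [0.61609056 0.07884653 0.131     ] L [0.59137722 0.06026128 0.131     ] R [0.63297532 0.10204642 0.131     ] 45.12852548670115
post [0.65408274 0.12590904 0.125     ] 51.03457469103688
base edge [array([0.54942621, 0.07120964, 0.014     ]), array([0.63091346, 0.17184112, 0.014     ])] 51.00086786515122
```

```bash
cat >> h.py <<'E'
C=np.array([.6163,.0778]);ex=np.array([np.cos(np.radians(51)),np.sin(np.radians(51))]);ey=np.array([-ex[1],ex[0]])
def ctr(th,s=25):
    a=np.radians(th);u=np.array([np.cos(a),np.sin(a)]);t=np.array([u[1],-u[0]])
    return s*u-(2.5+13*abs(t[0])+11*abs(t[1]))*t
def hold(p):d=(np.array(p[:2])-C)*1000;return d@ex,d@ey
def rel(th,p0):  # tool x,y fractions from holder point p0 (mm)
    d=ctr(th)-p0;return np.round([d[1]/200,d[0]/200],3)
E
python3 - <<'E'
from h import *
s=arm.observe();p=np.array(hold(s["eef_pos"]));print(p,s["eef_pos"])
print("to start1",ctr(186),rel(186,p))
for a in range(186,70,-15):print(a,rel(a,ctr(186)))
print("return",rel(272,ctr(81)))
for a in range(272,74,-12):print(a,rel(a,ctr(272)),rel(a,ctr(176)))
E
```

```text
[-13.71896885  34.29822506] [0.58101165 0.08872293 0.27107236]
to start1 [-23.31617133 -17.33075411] [-0.258 -0.048]
186 [0. 0.]
171 [ 0.03  -0.019]
156 [ 0.056 -0.034]
141 [ 0.091 -0.041]
126 [ 0.131 -0.036]
111 [ 0.17  -0.015]
96 [0.202 0.021]
81 [0.223 0.052]
return [-0.259  0.148]
272 [0. 0.] [-0.059  0.213]
260 [-0.016 -0.021] [-0.075  0.193]
248 [-0.029 -0.044] [-0.088  0.169]
236 [-0.036 -0.073] [-0.095  0.14 ]
224 [-0.035 -0.106] [-0.094  0.107]
212 [-0.023 -0.14 ] [-0.083  0.073]
200 [-0.002 -0.172] [-0.061  0.042]
188 [ 0.029 -0.197] [-0.03   0.017]
176 [ 0.059 -0.213] [0. 0.]
164 [ 0.077 -0.227] [ 0.017 -0.013]
152 [ 0.1   -0.237] [ 0.041 -0.024]
140 [ 0.129 -0.241] [ 0.069 -0.028]
128 [ 0.161 -0.238] [ 0.101 -0.024]
116 [ 0.193 -0.224] [ 0.134 -0.01 ]
104 [ 0.222 -0.2  ] [0.163 0.013]
92 [ 0.244 -0.167] [0.185 0.046]
80 [ 0.26  -0.147] [0.201 0.067]
```

Call:
send_rows(
  translation=[
    [-0.13, -0.024, 0],
    [-0.258, -0.048, 0],
    [-0.258, -0.048, 0.2],
    [-0.258, -0.048, 0.4],
    [-0.258, -0.048, 0.6],
    [-0.258, -0.048, 0.75],
    [-0.258, -0.048, 0.815],
    [-0.258, -0.048, 0.815],
  ],
  delta_rot=[
    [0, 0, 0],
    [0, 0, 0],
    [0, 0, 0],
    [0, 0, 0],
    [0, 0, 0],
    [0, 0, 0],
    [0, 0, 0],
    [0, 0, 0],
  ],
)

```text
t: 2.9
eef_pos: [0.6151, 0.0486, 0.108]
ee_rot: [-3.141, -0.001, 2.462]
ft_force: [0.0, -0.6, -0.0]
width: -0.002
finger_force: 0.0
```

Call:
send_rows(
  translation=[
    [0.03, -0.019, 0],
    [0.056, -0.034, 0],
    [0.091, -0.041, 0],
    [0.131, -0.036, 0],
    [0.17, -0.015, 0],
    [0.202, 0.021, 0],
    [0.223, 0.052, 0],
    [0.223, 0.052, 0],
  ],
  delta_rot=[
    [0, 0, 0],
    [0, 0, 0],
    [0, 0, 0],
    [0, 0, 0],
    [0, 0, 0],
    [0, 0, 0],
    [0, 0, 0],
    [0, 0, 0],
  ],
)

```text
t: 3.9
eef_pos: [0.5873, 0.0849, 0.1081]
ee_rot: [-3.142, -0.001, 2.462]
ft_force: [-0.3, -0.2, 0.1]
width: -0.001
finger_force: 0.0
```

```bash
python3 - <<'E'
from h import *
s=arm.observe();print(s["t"],s["eef_pos"],hold(s["eef_pos"]),ctr(81),s["ft_force"])
im,D=imaging.get_image("wrist");cv2.imwrite("pics/w2.png",cv2.resize(im[60:260,200:460],None,fx=3,fy=3))
E
```

```text
3.9 [0.58729902 0.08491407 0.10807635] (np.float64(-12.722235691730052), np.float64(27.015018896277883)) [-12.93982005  27.3610943 ] [-0.32514511 -0.21101933  0.05165511]
```

View pics/w2.png

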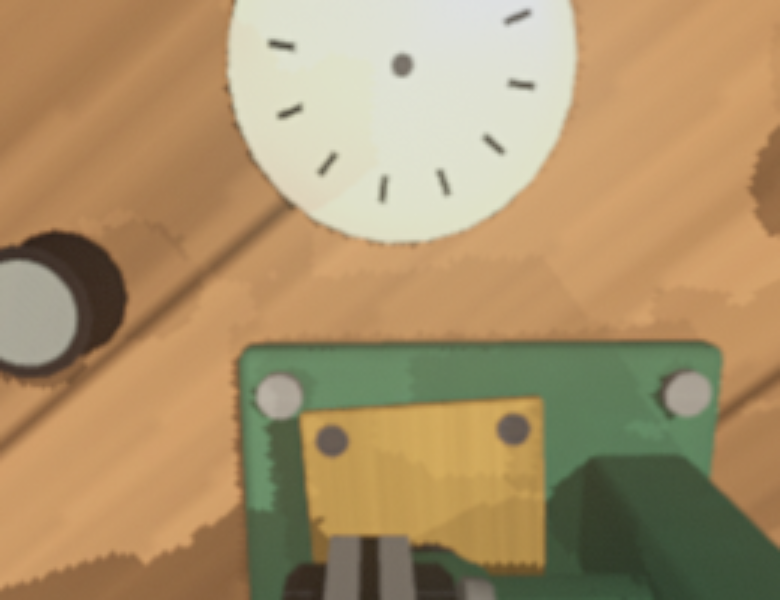

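Stroke 1 worked: the wing is now just right of the fingertips, near crop (480,590). Next I back off, lift, return to the other side and push the second stroke.

Call:
send_rows(
  translation=[
    [0, -0.02, 0],
    [0, -0.02, -0.2],
    [0, -0.02, -0.32],
    [-0.1, 0.08, -0.32],
    [-0.2, 0.148, -0.32],
    [-0.259, 0.148, -0.32],
    [-0.259, 0.148, -0.1],
    [-0.259, 0.148, 0],
  ],
  delta_rot=[
    [0, 0, 0],
    [0, 0, 0],
    [0, 0, 0],
    [0, 0, 0],
    [0, 0, 0],
    [0, 0, 0],
    [0, 0, 0],
    [0, 0, 0],
  ],
)

```text
t: 4.95
eef_pos: [0.6444, 0.074, 0.1055]
ee_rot: [-3.139, -0.004, 2.46]
ft_force: [-0.2, 1.2, 0.9]
width: 0.006
finger_force: 0.3
```

Call:
send_rows(
  translation=[
    [-0.016, -0.021, 0],
    [-0.029, -0.044, 0],
    [-0.036, -0.073, 0],
    [-0.035, -0.106, 0],
    [-0.023, -0.14, 0],
    [-0.002, -0.172, 0],
    [0.029, -0.197, 0],
    [0.059, -0.213, 0],
  ],
  delta_rot=[
    [0, 0, 0],
    [0, 0, 0],
    [0, 0, 0],
    [0, 0, 0],
    [0, 0, 0],
    [0, 0, 0],
    [0, 0, 0],
    [0, 0, 0],
  ],
)

```text
t: 5.95
eef_pos: [0.6097, 0.0487, 0.1083]
ee_rot: [-3.141, -0.0, 2.461]
ft_force: [0.4, -0.6, 0.3]
width: 0.001
finger_force: 0.5
```

Call:
send_rows(
  translation=[
    [0.017, -0.013, 0],
    [0.041, -0.024, 0],
    [0.069, -0.028, 0],
    [0.101, -0.024, 0],
    [0.134, -0.01, 0],
    [0.163, 0.013, 0],
    [0.185, 0.046, 0],
    [0.201, 0.067, 0],
  ],
  delta_rot=[
    [0, 0, 0],
    [0, 0, 0],
    [0, 0, 0],
    [0, 0, 0],
    [0, 0, 0],
    [0, 0, 0],
    [0, 0, 0],
    [0, 0, 0],
  ],
)

```text
t: 6.95
eef_pos: [0.5874, 0.085, 0.1081]
ee_rot: [-3.141, -0.0, 2.461]
ft_force: [-0.8, -1.8, 0.2]
width: 0.003
finger_force: 0.7
```

```bash
python3 - <<'E'
from h import *
s=arm.observe();print(s["t"],s["eef_pos"],hold(s["eef_pos"]),ctr(80),s["ft_force"])
im,D=imaging.get_image("scene");cv2.imwrite("pics/s2.png",cv2.resize(im[170:270,350:470],None,fx=5,fy=5,interpolation=cv2.INTER_CUBIC))
E
```

```text
6.95 [0.5873801  0.08502761 0.10814921] (np.float64(-12.58297282647517), np.float64(27.02347018894019)) [-12.60992776  27.60913579] [-0.78030236 -1.78462744  0.24110951]
```

View pics/s2.png

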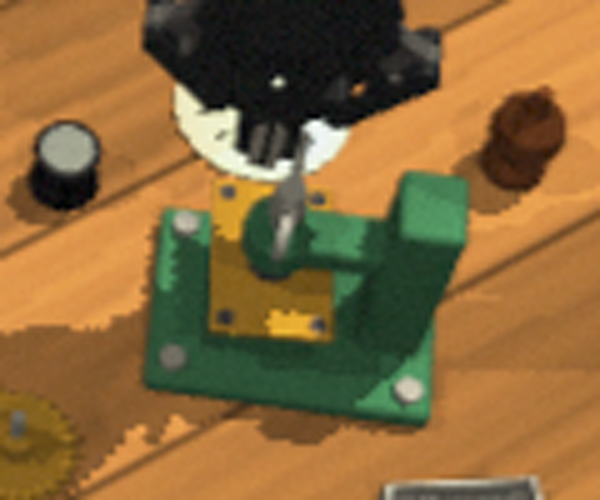

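Stroke 2 is complete: in the crop the wing points toward +y at (290,200), with the fingertips behind it. I repeat the return and push stroke 3.

Call:
send_rows(
  translation=[
    [0, -0.02, 0],
    [0, -0.02, -0.2],
    [0, -0.02, -0.32],
    [-0.1, 0.08, -0.32],
    [-0.2, 0.148, -0.32],
    [-0.259, 0.148, -0.32],
    [-0.259, 0.148, -0.1],
    [-0.259, 0.148, 0],
  ],
  delta_rot=[
    [0, 0, 0],
    [0, 0, 0],
    [0, 0, 0],
    [0, 0, 0],
    [0, 0, 0],
    [0, 0, 0],
    [0, 0, 0],
    [0, 0, 0],
  ],
)

```text
t: 8.0
eef_pos: [0.6443, 0.0744, 0.1053]
ee_rot: [-3.139, -0.004, 2.46]
ft_force: [-0.3, 0.6, 0.8]
width: 0.001
finger_force: 0.1
```

Call:
send_rows(
  translation=[
    [-0.016, -0.021, 0],
    [-0.029, -0.044, 0],
    [-0.036, -0.073, 0],
    [-0.035, -0.106, 0],
    [-0.023, -0.14, 0],
    [-0.002, -0.172, 0],
    [0.029, -0.197, 0],
    [0.059, -0.213, 0],
  ],
  delta_rot=[
    [0, 0, 0],
    [0, 0, 0],
    [0, 0, 0],
    [0, 0, 0],
    [0, 0, 0],
    [0, 0, 0],
    [0, 0, 0],
    [0, 0, 0],
  ],
)

```text
t: 9.0
eef_pos: [0.6097, 0.0491, 0.1082]
ee_rot: [-3.141, -0.0, 2.461]
ft_force: [1.4, -0.0, 0.3]
width: -0.0
finger_force: 0.5
```

Call:
send_rows(
  translation=[
    [0.017, -0.013, 0],
    [0.041, -0.024, 0],
    [0.069, -0.028, 0],
    [0.101, -0.024, 0],
    [0.134, -0.01, 0],
    [0.134, -0.01, 0],
  ],
  delta_rot=[
    [0, 0, 0],
    [0, 0, 0],
    [0, 0, 0],
    [0, 0, 0],
    [0, 0, 0],
    [0, 0, 0],
  ],
)

```text
t: 9.75
eef_pos: [0.5878, 0.0652, 0.1081]
ee_rot: [-3.141, -0.001, 2.462]
ft_force: [0.4, -0.2, 0.2]
width: 0.0
finger_force: 0.0
```

Call:
send_rows(
  translation=[
    [0.015, 0.011, 0],
    [0.029, 0.023, 0],
    [0.04, 0.039, 0],
    [0.051, 0.056, 0],
    [0.051, 0.056, 0],
  ],
  delta_rot=[
    [0, 0, 0],
    [0, 0, 0],
    [0, 0, 0],
    [0, 0, 0],
    [0, 0, 0],
  ],
)

```text
t: 10.38
eef_pos: [0.5874, 0.08, 0.1082]
ee_rot: [3.141, -0.0, 2.461]
ft_force: [0.8, -0.1, 0.3]
width: -0.0
finger_force: 0.1
```

Call:
send_rows(
  translation=[
    [0.008, 0.01, 0],
    [0.016, 0.021, 0],
    [0.016, 0.021, 0],
  ],
  delta_rot=[
    [0, 0, 0],
    [0, 0, 0],
    [0, 0, 0],
  ],
)

```text
t: 10.75
eef_pos: [0.5875, 0.0849, 0.1082]
ee_rot: [-3.141, -0.0, 2.461]
ft_force: [-0.6, -2.1, -0.7]
width: 0.005
finger_force: 0.9
```

Call:
send_rows(
  translation=[
    [0, 0.01, 0],
    [0, 0.02, 0],
    [0, 0.02, 0],
  ],
  delta_rot=[
    [0, 0, 0],
    [0, 0, 0],
    [0, 0, 0],
  ],
)

```text
t: 11.12
eef_pos: [0.5886, 0.0862, 0.1081]
ee_rot: [-3.136, -0.002, 2.461]
ft_force: [-7.8, -9.3, 4.4]
width: -0.003
finger_force: 5.9
```

```bash
python3 - <<'E'
from h import *
s=arm.observe();print(s["t"],s["eef_pos"],hold(s["eef_pos"]),ctr(80),s["ft_force"])
im,D=imaging.get_image("scene");cv2.imwrite("pics/s3.png",cv2.resize(im[170:270,350:470],None,fx=5,fy=5,interpolation=cv2.INTER_CUBIC))
E
```

```text
11.125 [0.58856448 0.08615958 0.10809485] (np.float64(-10.957914452481987), np.float64(26.815395249200257)) [-12.60992776  27.60913579] [-7.84904046 -9.26758672  4.44591854]
```

View pics/s3.png

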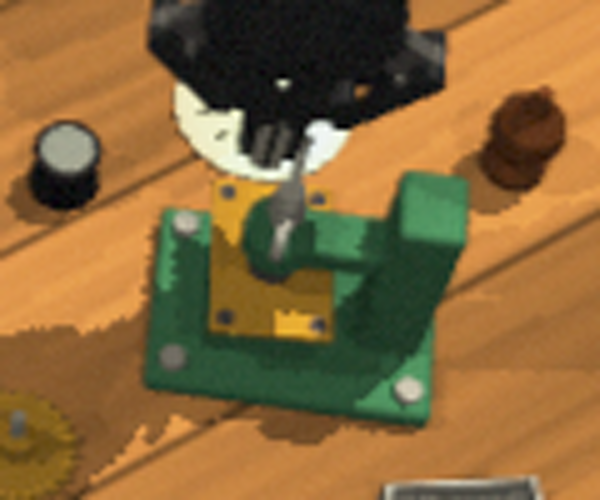

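Resistance has begun: 12 N, with the fingers lagging the target. I push further in small steps to find the stop.

Call:
send_rows(
  translation=[
    [0, 0.01, 0],
    [0, 0.02, 0],
    [0, 0.02, 0],
    [0, 0.02, 0],
  ],
  delta_rot=[
    [0, 0, 0],
    [0, 0, 0],
    [0, 0, 0],
    [0, 0, 0],
  ],
)

```text
t: 11.68
eef_pos: [0.5892, 0.087, 0.108]
ee_rot: [-3.129, -0.003, 2.461]
ft_force: [-15.8, -17.1, 9.9]
width: -0.002
finger_force: 11.9
```

```bash
python3 - <<'E'
from h import *
s=arm.observe();print(s["t"],s["eef_pos"],hold(s["eef_pos"]),s["ft_force"])
E
```

```text
11.675 [0.58916133 0.08700537 0.10800004] (np.float64(-9.925002247646017), np.float64(26.883839337209785)) [-15.81229894 -17.12992488   9.89135342]
```

Call:
send_rows(
  translation=[
    [0, 0.006, 0],
    [0, 0.012, 0],
    [0, 0.012, 0],
    [0, 0.012, 0],
  ],
  delta_rot=[
    [0, 0, 0],
    [0, 0, 0],
    [0, 0, 0],
    [0, 0, 0],
  ],
)

```text
t: 12.18
eef_pos: [0.5895, 0.0875, 0.1079]
ee_rot: [-3.125, -0.004, 2.461]
ft_force: [-21.1, -22.7, 14.5]
width: -0.004
finger_force: 15.5
```

Call:
send_rows(
  translation=[
    [0, -0.05, 0],
    [0, -0.1, 0],
    [0, -0.1, -0.2],
    [0, -0.1, -0.45],
    [0.03, -0.08, -0.7],
    [0.03, -0.05, -0.8],
    [0.03, -0.05, -0.8],
  ],
  delta_rot=[
    [0, 0, 0],
    [0, 0, 0],
    [0, 0, 0],
    [0, 0, 0],
    [0, 0, 0],
    [0, 0, 0],
    [0, 0, 0],
  ],
)

```text
t: 13.05
eef_pos: [0.5845, 0.0896, 0.2705]
ee_rot: [3.138, 0.004, 2.462]
ft_force: [-0.2, -0.6, -0.1]
width: -0.001
finger_force: 0.0
```

```bash
python3 - <<'E'
from h import *
s=arm.observe();print(s["t"],s["eef_pos"],hold(s["eef_pos"]),s["ft_force"])
c=imaging.calibration("wrist");np.savez("w3c.npz",**{k:np.array(v) for k,v in c.items()})
im,D=imaging.get_image("wrist");cv2.imwrite("pics/w3.png",cv2.resize(im[140:300,250:410],None,fx=3.7,fy=3.7,interpolation=cv2.INTER_CUBIC))
E
```

```text
13.05 [0.58448035 0.08955633 0.27050042] (np.float64(-10.888370562004038), np.float64(32.12701017664754)) [-0.19612188 -0.6293044  -0.1382922 ]
```

View pics/w3.png

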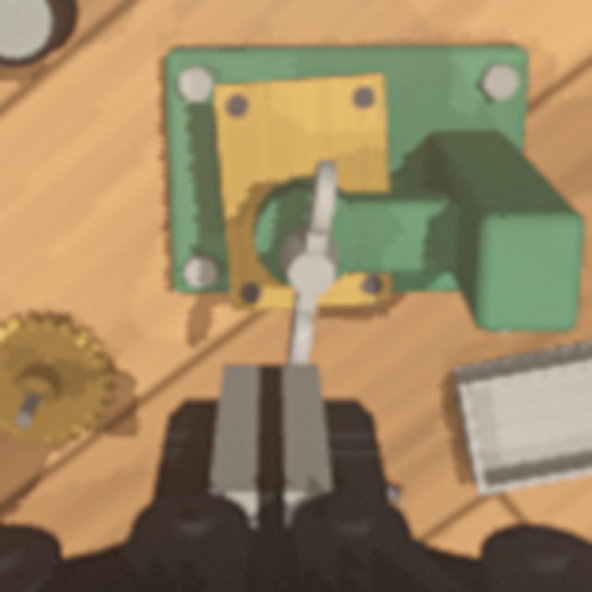

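```bash
python3 - <<'E'
from h import *
c={k:v for k,v in np.load("w3c.npz").items()};c["k1"]=float(c["k1"])
A=lambda x,y:atz("wrist",250+x/3.7,140+y/3.7,.126,c)
d=A(327,168)-A(300,355);a=np.degrees(np.arctan2(d[1],d[0]))-51;print("wing angle",a,"turn",np.radians(540-a),np.hypot(*d[:2]))
E
```

```text
wing angle 82.91364817267569 turn 7.977661805316008 0.055116153789574976
```

The screw is at the stop: turn measures about 7.98 against 8.0, and force built to 31 N with almost no movement. The tool is well clear.

```bash
python3 -c "
from station import arm
print(arm.hand_in())"
```

```text
the job is handed in; nothing more can be done
None
```

I tightened the wing screw to its hard stop in three one-sided pushes with the closed fingertips (turn measured about 7.98 rad against 8.0). The plate looked unmoved in the last picture, the gripper was clear above the stand, and I handed the job in at about 13 s; it returned no verdict.

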